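# Hand the chocolate across the bar, handle first

### The arm

A 6-joint arm with a two-finger parallel gripper is mounted at the origin on the work surface. World frame = base frame: x ahead of the robot, y to its left, z up, the work surface at z = 0. Lengths are in m, angles in degrees, forces in N, time in s.
With the tool pointing down it reaches from about 0.35 to 0.875 m from the base axis. Payload 4.2 kg.
Tool frame: the origin (TCP) lies midway between the tips of the shut fingers; the grasp point (between the pads) lies 19 mm behind it; z points along the fingers, y is the line along which they close (so a half turn about z gives the same grasp; the last joint's range is limited). The gripper opens to 87 mm and grips with 3 to 60 N. Pads are 19 mm wide; open, the fingers measure 117 mm over their backs; the gripper's body (75 mm by 190 mm) begins 51 mm behind the grasp point.
Start: joints at [83.744, 22.042, 0.453, 0, -68.411, -14.817], TCP at [0.225, 0.583, 0.223] pointing down, gripper open.
Joint ranges: [-179.83, 179.83], [-69.29, 118.12], [-61.27, 80.66], [-181.25, 117.63], [-171.15, -9.14], [-177.46, 177.46]. Speed limits (degrees/s): [159.86, 159.86, 180, 180, 180, 180].

### API

Orientations are given as a 3x3 rotation matrix whose columns are the frame's x, y, z axes.
In Python, from station import r, cams gives the robot as it stands.
- The arm moves only by the tool play_rows, never from a script. Its argument "commands" is text: rows parted by semicolons, each of 6 numbers parted by spaces: the shift along the world's x, y, z normalised to -1 to 1, where 1 is 30 mm, then the turn, a rotation vector about the world's x, y, z normalised to -1 to 1, where 1 is 0.15 rad. A call has 1 to 20 rows; each row shifts and turns the commanded pose from where the row before left it; what a row does not reach is not made up. A row lasts 1/10 s, in which the tool goes at most 50 mm and 8.59 degrees, less where a joint would pass 70% of its speed; a pose out of reach is approached as far as the arm can. A call with a number of a shift or a turn outside -1 to 1 is refused whole. A call with a gripper value outside its range is refused whole. "grip" is the finger opening in mm, from 0 to 87, set as the call begins (left out, the last holds). The fingers move at their own pace and stop on an object; the grip force is fixed at half the most. Time passes only in rows, so rows that do not move let the fingers close. It gives the time, the measured TCP pose, the force, the opening and the grip force at its end, in the units of the state.
- r.sense(): the state, without advancing time (a new reading comes with each control period).
- cams.capture(name): name is "scene" or "top" or "wrist"; returns (picture, depth): 480x640x3 uint8, blue, green, red; 480x640 float32, m along the optical axis (not along the pixel's ray), 0 where there is no reading.
- cams.camera_info(name): a dict with "mtx" (3x3 intrinsics, pixels), "R" (3x3) and "t" (3): a world point X has camera coordinates R X + t. Camera axes: x right, y down, z forward; pixel columns grow to the right and rows downward; lengths in m; the calibration is good to about 2 mm. A picture is of the moment at which its call begins: read the wrist's pose just before it. camera_info takes no time and is no camera call; for the wrist camera it gives the pose at the moment of the call.
- r.finish_job(): hands the job in; it is judged then, once.
The state is a dict: "time_s": time; "joints": joint angles; "joint_velocities": joint speeds; "effort": joint torques, N m; "tcp_pos": TCP position; "ee_rot": TCP orientation; "wrist_force": force on the tool from outside, world axes, zero at the start; "moment": the same for the moment, N m; "gripper_width": opening from 0.0 (shut) to 1.0 (fully open); "gripper_force": force on a finger pad.
Only numpy, scipy, OpenCV 4.12 (cv2) and the standard library are available. Lean on these libraries where they do the work, as an engineer would, in place of code of your own. Each camera call takes 0.05 s, during which the arm holds its last target. There are 200 camera calls.

### The job

Take the little square light-blue dish with the chocolate ball by its two flat sides, pinching it only lightly (20 N at most) and without touching its handle or the chocolate, lift it clear of the round board, then turn it a quarter turn in the air so that its handle points straight across the guest's tray to the guest's side, the side away from the robot. Hold it out, still, about 12 cm above the middle of the paper napkin on the tray for the guest to take; keep the dish level and the chocolate in its middle all the way, and leave everything else where it stands. Finish still holding the dish: do not set it down.

Things in the scene. Friction and masses are not known exactly. Their poses are not given: they have to be found in the camera images.
- dish_center (a point): Centre of the square light-blue porcelain tasting dish, half-way up it: 11 mm above its underside, 27 mm above the counter at the start. The dish is 62 x 62 mm over flat upright sides and 22 mm high. Dish axes: z up, x from the centre to the handle, which sticks out of the middle of the +x side; it is taken by its flat +y and -y sides, 31 mm from the centre
- dish: The same dish, 0.1 to 0.17 kg, thin: it must not be pinched with more than 20 N. Origin at the centre of its underside, axes as above. It stands on the round board, handle roughly to the robot's left (+y). The round well in its top is dished, 54 mm across, its floor 6 mm above the underside in the middle and rising gently outwards
- dish_handle: The flat handle of the dish, one piece with it: a tab 20 mm wide and 7 mm thick that reaches from 31 to 86 mm from the dish's centre along the dish's x axis, its mid-plane 16.5 mm above the dish's underside (origin as dish). It is left free for the guest's hand
- handle_tip (a point): Outer end of the handle, 86 mm from the dish's centre along the dish's x axis
- truffle_center (a point): Centre of the round dark brown chocolate ball, 26 mm in diameter, 12 g, smooth and free to roll, lying in the middle of the dish (its top 32 mm above the dish's underside). The axes turn with the ball and mean nothing
- truffle: The same chocolate ball. Its origin is a point on the surface that rolls round with the ball: use truffle_center
- board: Round light wooden board, 180 mm across and 16 mm thick, fixed on the counter; origin at the centre of its underside. The dish starts on it
- tray: The guest's dark wooden tray, fixed on the counter, 178 x 278 mm, floor 8 mm and rim 20 mm above the counter; origin at the centre of its underside. Its x axis points away from the robot, square across the tray to the guest's side; its y axis to the left. The cup and saucer stand on its left half
- tray_spot (a point): Centre of the white paper napkin (120 x 115 mm) on the right half of the tray's floor, 8 mm above the counter: the place above which the dish is held out
- cup: White espresso cup, 62 mm across and 58 mm high with a small side handle, on the saucer on the tray's left half, about 132 mm from the napkin's centre; its rim stands 73 mm above the counter; origin at the centre of its underside
- saucer: White saucer, 116 mm across, 14 mm high, on the tray's left half under the cup; origin at the centre of its underside
- glass: Clear water glass, 64 mm across and 88 mm high, standing on the counter; origin at the centre of its underside
- tamper: Coffee tamper, steel foot 58 mm across and black knob, 86 mm high, standing on a black rubber mat 6 mm thick (140 x 150 mm) near the robot; origin at the centre of its underside
Not all that is in view belongs to the job. Of the things like the dish, leave any that is orange or red; of the rest the smaller one is meant.

How it is judged (in metres and radians):
On the way, in this order (a step that is already met when the one before it is completed fails the run):
1. the dish is lifted clear of the board in the fingers, its handle still to the side (height (world z) of dish_center above 0.045 m and contact force between dish and board below 0.05 N and contact force between the fingers and dish above 0.5 N and angle between the x axis of dish and the x axis of tray, either way round above 0.5 rad), for 0.1 s.
2. the dish has been turned in the air until its handle points to the guest's side (height (world z) of dish_center above 0.045 m and angle between the x axis of dish and the x axis of tray, either way round below 0.25 rad), for 0.1 s.
At the end, for the whole second after the job is handed in: Fingers hold the dish at rest within 35 mm of above the napkin's centre, its centre 9 to 19 cm above the counter, handle to the guest's side within 0.2 rad, level within 0.07 rad, chocolate at rest within 8 mm of its middle; nothing else moved over 20 mm (horizontal distance between dish_center and tray_spot below 0.035 m and height (world z) of dish_center between 0.09 and 0.19 m and angle between the x axis of dish and the x axis of tray, either way round below 0.2 rad and x of handle_tip in the frame of tray above 0.04 m and angle between dish's own z axis and vertical below 0.07 rad and horizontal distance between truffle_center and dish_center below 0.008 m and z of truffle_center in the frame of dish below 0.025 m and contact force between the fingers and dish above 0.5 N and linear speed of dish below 0.02 m/s and angular speed of dish below 0.1 rad/s and linear speed of truffle below 0.03 m/s and distance of each of cup, saucer, glass, tamper from where it was at the start of the episode below 0.02 m); the arm keeps its last pose, push and grip.
It fails at once if the dish was tilted by more than 0.15 rad, or the chocolate rolled more than 13 mm from its middle (horizontal distance between truffle_center and dish_center above 0.013 m or angle between dish's own z axis and vertical above 0.15 rad).
It fails at once if the thin dish was pinched hard (more than 25 N by each of the two fingers) (contact force between the fingers and dish above 50 N).
It fails at once if the handle or the chocolate was touched (contact force between the arm and truffle above 0.3 N or contact force between the fingers and dish_handle above 0.5 N).
It fails at once if the dish was dragged or turned on the board in place of being lifted, or knocked against the tray or cup ((contact force between dish and board above 0.1 N and distance of handle_tip from where it was at the start of the episode above 0.045 m) or (contact force between dish and tray above 0.3 N or contact force between dish and cup above 0.3 N)).
It fails at once if a bystander was shifted or tipped (distance of any of cup, saucer, glass, tamper from where it was at the start of the episode above 0.02 m or angle between any of cup, glass, tamper's own z axis and vertical above 0.2 rad).
It also fails if it takes over 64 s, if anything falls off the work surface, if the arm or the gripper's body presses on something with over 40 N, if the wrist force passes 120 N, or if a joint passes its speed limit or range.

## Working session

There is one attempt and no reset: what is moved stays moved. The work goes in short steps, Python scripts to look and compute and a tool call to move; the robot and the scene stay as the last step left them, time stands still between calls to the robot, and variables do not carry over. Pictures are saved under pics/ and viewed, at most 10 in all, crops included, and the job is handed in when it is done.

Besides the shell and the picture viewer there is one more tool, called after "Call:" as name(argument=value, ...), one argument or row to a line, values as JSON. play_rows: Moves the arm, as the interface text tells. Scaled input: -1 to 1 covers 30 mm each way for a shift and 0.15 rad each way for a turn. Its arguments: {"type":"object","properties":{"commands":{"type":"string"},"grip":{"type":"number"}},"required":["commands"]}

```bash
mkdir -p pics; ls; python3 - <<'E'
from station import r,cams
import cv2,numpy as np
s=r.sense();print(s)
for n in("scene","top"):
    im,d=cams.capture(n);cv2.imwrite(f"pics/{n}0.png",im);np.savez(f"{n}0.npz",im=im,d=d,**cams.camera_info(n));print(n,cams.camera_info(n))
E
```

```text
pics
{'time_s': 0.0, 'joints': array([ 8.37441604e+01,  2.20905034e+01,  3.80811907e-01, -2.87935004e-02,
       -6.84101538e+01, -1.48151139e+01]), 'joint_velocities': array([ 0.0394405 ,  0.01461339, -0.05586942, -0.00991989, -0.07140975,
        0.0495346 ]), 'effort': array([-8.31502547e-06, -3.90668464e+01,  1.87408072e+01,  4.22011390e+00,
        1.09653192e-02, -1.91349109e-04]), 'tcp_pos': array([0.22448507, 0.58266123, 0.22146987]), 'ee_rot': array([[ 9.33069274e-01, -3.59696054e-01, -6.92424756e-04],
       [-3.59696710e-01, -9.33067073e-01, -2.02827643e-03],
       [ 8.34842881e-05,  2.14158532e-03, -9.99997703e-01]]), 'wrist_force': array([ 0.46475639, -1.03434103, -0.39398618]), 'moment': array([-0.0430573 , -0.01484845,  0.01090034]), 'gripper_force': 0.0, 'gripper_width': 1.0031069240688224}
scene {'mtx': array([[543.43206884,   0.        , 320.31232169],
       [  0.        , 543.43206884, 237.03165104],
       [  0.        ,   0.        ,   1.        ]]), 'R': array([[ 0.87421459,  0.48515855,  0.01923628],
       [ 0.34930014, -0.60090282, -0.71896121],
       [-0.33725104,  0.63524561, -0.69478396]]), 't': array([-0.47006239, -0.11632445,  1.56853102])}
top {'mtx': array([[544.24293081,   0.        , 317.33999546],
       [  0.        , 544.24293081, 240.89850547],
       [  0.        ,   0.        ,   1.        ]]), 'R': array([[-0.00705359, -0.99950487,  0.03066367],
       [-0.98243684,  0.00120872, -0.18659153],
       [ 0.18646208, -0.03144126, -0.98195893]]), 't': array([0.00827969, 0.53161779, 1.07748123])}
```

View pics/scene0.png

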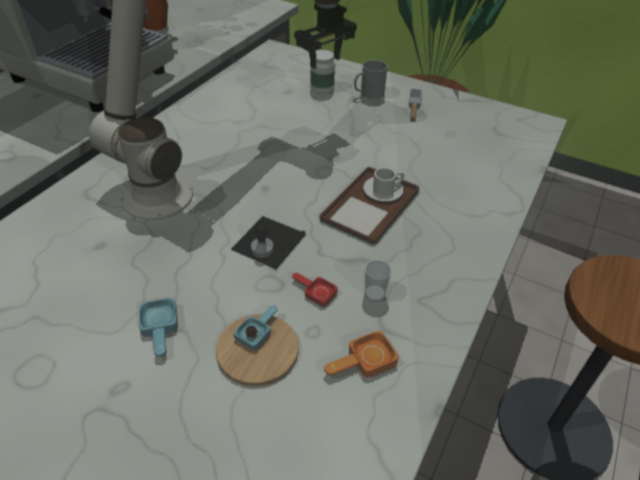

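View pics/top0.png

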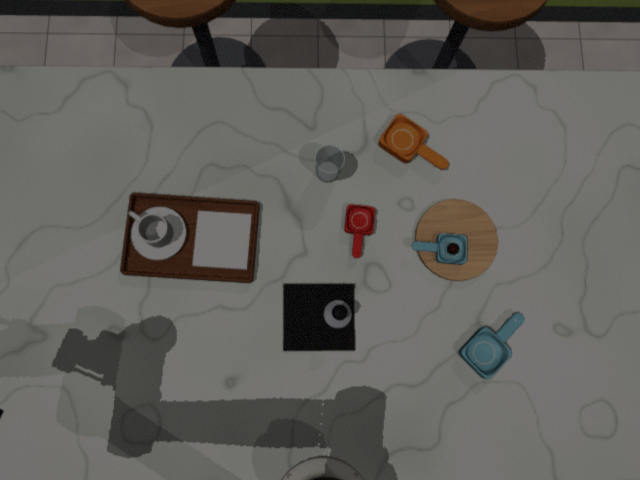

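Candidates (top view): small light-blue dish with ball on the round board (452,249); larger empty light-blue one (486,351); red (360,220); orange (404,138). By the description, the one on the board is meant.

```bash
cat > h.py <<'E'
import numpy as np,cv2
def ray(I,uv,z):
    K,R,t=I['mtx'],I['R'],I['t'];uv=np.atleast_2d(uv).astype(float)
    d=np.c_[(uv-[K[0,2],K[1,2]])/[K[0,0],K[1,1]],np.ones(len(uv))]@R
    c=-R.T@t
    return c+d*((z-c[2])/d[:,2])[:,None]
def biggest(m):
    return max(cv2.findContours(m.astype(np.uint8),cv2.RETR_EXTERNAL,cv2.CHAIN_APPROX_NONE)[0],key=cv2.contourArea)[:,0]
def window(m,x0,y0,x1,y1):
    o=np.zeros_like(m);o[y0:y1,x0:x1]=m[y0:y1,x0:x1];return o
def rect(P):
    c,wh,a=cv2.minAreaRect((P[:,:2]*1000).astype(np.float32));return np.round(c,1),np.round(wh,1),round(a,2)
E
python3 - <<'E'
from h import *
I=np.load('top0.npz');im=I['im'];hsv=cv2.cvtColor(im,cv2.COLOR_BGR2HSV);H,S,V=cv2.split(hsv)
for p in[(452,235),(425,246),(486,351),(220,240),(135,270),(480,250),(452,249)]:print(p,hsv[p[1],p[0]])
blue=window((H>85)&(H<110)&(S>80),405,220,500,290)
c=biggest(blue);P=ray(I,c,.038);print('all',rect(P),len(c))
# body: opening removes handle
mk=cv2.morphologyEx(cv2.drawContours(np.zeros((480,640),np.uint8),[c],-1,1,-1),cv2.MORPH_OPEN,np.ones((15,15)))
b=biggest(mk);print('body',rect(ray(I,b,.038)))
h=cv2.drawContours(np.zeros((480,640),np.uint8),[c],-1,1,-1)&~cv2.dilate(mk,np.ones((3,3)))
hc=biggest(h);print('handle',rect(ray(I,hc,.036)))
bw=window((H<25)&(S>60)&(V>90),405,190,510,290);print('board',rect(ray(I,biggest(bw),.016)))
n=window((S<40)&(V>150),190,205,255,275);print('napkin',rect(ray(I,biggest(n),.008)))
t=window((S>70)&(V<110),110,185,270,290);print('tray',rect(ray(I,biggest(t),.02)))
tr=window((V<60),440,235,465,262);q=biggest(tr);print('ball',rect(ray(I,q,.016+.019)))
print('sizes blue big',rect(ray(I,biggest(window((H>85)&(H<110)&(S>80),450,305,530,385)),.02)))
cr=np.vstack([cv2.resize(im[215:285,400:510],None,fx=5,fy=4)]);cv2.imwrite('pics/crop.png',cr)
E
```

```text
(452, 235) [96 94 73]
(425, 246) [ 95  92 103]
(486, 351) [ 96  88 107]
(220, 240) [173   9 117]
(135, 270) [ 10 168  53]
(480, 250) [ 16 117 107]
(452, 249) [ 13 177  36]
all (array([ 519.5, -250.1]), array([114.,  60.]), 85.11) 148
body (array([ 517.3, -275.8]), array([59.6, 58.8]), 87.23)
handle (array([ 522.8, -218.2]), array([49. , 17.1]), 85.46)
board (array([ 542.4, -295.4]), array([176.3, 176.2]), 61.93)Traceback (most recent call last):
  File "<stdin>", line 12, in <module>
  File "h.py", line 8, in biggest
    return max(cv2.findContours(m.astype(np.uint8),cv2.RETR_EXTERNAL,cv2.CHAIN_APPROX_NONE)[0],key=cv2.contourArea)[:,0]
           ~~~^^^^^^^^^^^^^^^^^^^^^^^^^^^^^^^^^^^^^^^^^^^^^^^^^^^^^^^^^^^^^^^^^^^^^^^^^^^^^^^^^^^^^^^^^^^^^^^^^^^^^
ValueError: max() iterable argument is empty
```

```bash

python3 - <<'E'
from h import *
I=np.load('top0.npz');im=I['im'];hsv=cv2.cvtColor(im,cv2.COLOR_BGR2HSV);H,S,V=cv2.split(hsv)
cv2.imwrite('pics/crop.png',cv2.resize(im[215:285,400:510],None,fx=6,fy=6))
n=window((S<50)&(V>90),190,205,252,275);print('napkin',rect(ray(I,biggest(n),.008)))
t=window((S>70)&(V<90),110,185,270,290);print('tray',rect(ray(I,biggest(t),.02)))
tr=window((V<55)&(S>120)&(H<25),440,235,465,262);q=biggest(tr);print('ball',rect(ray(I,q,.016+.019)))
print('big blue',rect(ray(I,biggest(window((H>85)&(H<110)&(S>70),450,305,530,385)),.02)))
for nm,uv,z in[('glass',(330,158),.05),('tamper',(338,312),.05),('red',(360,220),.02),('cup',(153,230),.05)]:print(nm,ray(I,uv,z))
E
```

```text
napkin (array([543.3, 209.1]), array([115.1, 120.5]), 86.01)
tray (array([546.3, 274. ]), array([276.8, 176.6]), 86.02)
ball (array([ 517.9, -279.7]), array([19.1, 19.5]), 87.01)
big blue (array([ 326.6, -365.4]), array([ 83.1, 152.5]), 44.02)
glass [[ 0.71172442 -0.02224359  0.05      ]]
tamper [[ 0.3851349  -0.03472691  0.05      ]]
red [[ 0.58291772 -0.08691368  0.02      ]]
cup [[0.55489894 0.34457259 0.05      ]]
```

View pics/crop.png

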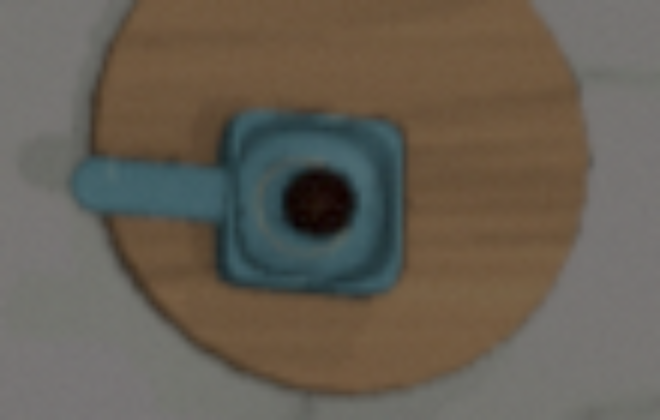

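Crop confirms it: small light-blue dish with the dark ball (452,248), handle to the left to about (412,246). Dish centre ≈ (0.517,-0.277), handle at 85.3°. Napkin is at (0.543,0.209), tray x at -4°. All measured sizes match the given ones. Moving above the dish.

Call:
play_rows(
  commands="0.305 -0.896 0 0 0 -0.268;0.305 -0.896 0 0 0 -0.268;0.305 -0.896 0 0 0 -0.268;0.305 -0.896 0 0 0 -0.268;0.305 -0.896 0 0 0 -0.268;0.305 -0.896 0 0 0 -0.268;0.305 -0.896 0 0 0 -0.268;0.305 -0.896 0 0 0 -0.268;0.305 -0.896 0 0 0 -0.268;0.305 -0.896 0 0 0 -0.268;0.305 -0.896 0 0 0 -0.268;0.305 -0.896 0 0 0 -0.268;0.305 -0.896 0 0 0 -0.268;0.305 -0.896 0 0 0 -0.268;0.305 -0.896 0 0 0 -0.268;0.305 -0.896 0 0 0 -0.268",
  grip=87,
)

```text
time_s: 1.7
tcp_pos: [0.371, 0.1518, 0.2223]
ee_rot: [[0.53, -0.848, -0.0], [-0.848, -0.53, -0.0], [-0.0, 0.0, -1.0]]
wrist_force: [1.0, -0.3, 0.2]
gripper_width: 0.999
gripper_force: 0.0
```

Call:
play_rows(
  commands="0.305 -0.896 0 0 0 -0.268;0.305 -0.896 0 0 0 -0.268;0.305 -0.896 0 0 0 -0.268;0.305 -0.896 0 0 0 -0.268;0.305 -0.896 0 0 0 -0.268;0.305 -0.896 0 0 0 -0.268;0.305 -0.896 0 0 0 -0.268;0.305 -0.896 0 0 0 -0.268;0.305 -0.896 0 0 0 -0.268;0.305 -0.896 0 0 0 -0.268;0.305 -0.896 0 0 0 -0.268;0.305 -0.896 0 0 0 -0.268;0.305 -0.896 0 0 0 -0.268;0.305 -0.896 0 0 0 -0.268;0.305 -0.896 0 0 0 -0.268;0.305 -0.896 0 0 0 -0.268;0 0 0 0 0 0;0 0 0 0 0 0",
)

```text
time_s: 3.5
tcp_pos: [0.517, -0.2771, 0.2216]
ee_rot: [[-0.084, -0.996, -0.002], [-0.996, 0.084, 0.001], [-0.001, 0.002, -1.0]]
wrist_force: [0.0, 0.8, -0.7]
gripper_width: 0.999
gripper_force: 0.0
```

```bash
cat > look.py <<'E'
import sys
from station import r,cams
from h import *
s=r.sense();R=s['ee_rot'];I=cams.camera_info('wrist')
im,d=cams.capture('wrist');cv2.imwrite(f'pics/{sys.argv[1]}.png',im);np.savez(f'{sys.argv[1]}.npz',im=im,d=d,**I)
print(s['time_s'],s['joints'].round(1),s['tcp_pos'].round(4),'yaw',np.degrees(np.arctan2(R[1,1],R[0,1])),'z',R[:,2].round(4),s['gripper_width'],s['gripper_force'],s['wrist_force'].round(2))
print('cam',(-I['R'].T@I['t']).round(3))
E
python3 look.py w1
```

```text
3.5 [-12.4  18.4  -5.1  -0.  -66.6   7.6] [ 0.517  -0.2771  0.2216] yaw 175.16869880434717 z [-1.8e-03  9.0e-04 -1.0e+00] 0.999489368425929 0.0 [ 0.03  0.83 -0.66]
cam [ 0.511 -0.351  0.384]
```

View pics/w1.png

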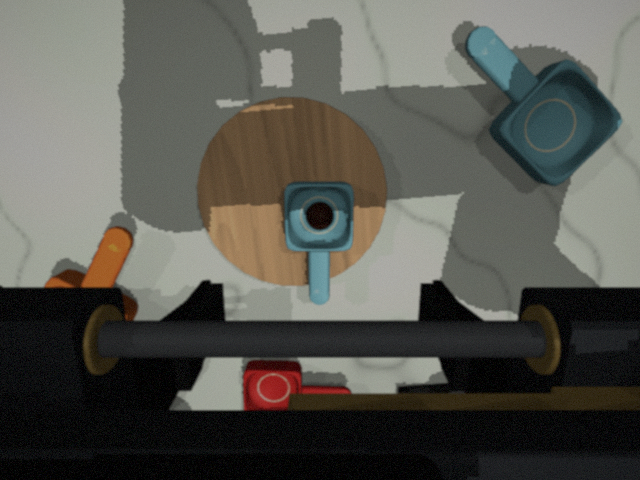

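The wrist view shows the dish upright at (320,215), ball at (320,215), and handle down to (319,300). Both fingers are clear of it.

```bash
python3 - <<'E'
from h import *
I=np.load('w1.npz');hsv=cv2.cvtColor(I['im'],cv2.COLOR_BGR2HSV);H,S,V=cv2.split(hsv)
m=window((H>80)&(H<115)&(S>60),270,170,370,310)
c=biggest(m);f=cv2.drawContours(np.zeros((480,640),np.uint8),[c],-1,1,-1)
print('all',rect(ray(I,c,.038)))
b=cv2.morphologyEx(f,cv2.MORPH_OPEN,np.ones((31,31)));print('body',cv2.boundingRect(b),rect(ray(I,biggest(b),.038)))
h=biggest(f&~cv2.dilate(b,np.ones((5,5))));P=ray(I,h,.036);print('handle',rect(P))
v=cv2.fitLine((P[:,:2]*1000).astype(np.float32),cv2.DIST_L2,0,.01,.01).ravel();print(np.degrees(np.arctan2(v[1],v[0])))
print('ball',rect(ray(I,biggest(window((V<60)&((H<20)|(H>170)),300,195,340,235)),.035)))
d=I['d'];print('depth at dish rim/board',d[187,320],d[215,250],[ (lambda p:p)(0)])
for uv in[(320,187),(250,215),(320,280)]:
    K=I['mtx'];z=d[uv[1],uv[0]];p=np.array([(uv[0]-K[0,2])/K[0,0]*z,(uv[1]-K[1,2])/K[1,1]*z,z]);print(uv,(I['R'].T@(p-I['t'])).round(4))
E
```

```text
all (array([ 521.5, -252.8]), array([115.1,  60.3]), 83.77)
body (285, 183, 67, 68) (array([ 519.2, -278.6]), array([61.2, 60. ]), 85.16)
handle (array([ 524. , -219.6]), array([50.2, 18. ]), 85.44)
85.842
ball (array([ 518.4, -279.4]), array([23. , 21.7]), 85.55)
depth at dish rim/board 0.35621232 0.37467036 [0]
(320, 187) [ 0.5154 -0.304   0.0273]
(250, 215) [ 0.5842 -0.2816  0.0157]
(320, 280) [ 0.5227 -0.2177  0.0355]
```

Call:
play_rows(
  commands="0.057 -0.063 -0.6 0 0 0.02;0 0 -0.9 0 0 0;0 0 -0.9 0 0 0;0 0 -0.9 0 0 0;0 0 -0.9 0 0 0;0 0 -0.9 0 0 0;0 0 -0.6 0 0 0;0 0 -0.4 0 0 0;0 0 -0.3 0 0 0;0 0 0 0 0 0;0 0 0 0 0 0",
)

```text
time_s: 4.65
tcp_pos: [0.5198, -0.2789, 0.0313]
ee_rot: [[-0.08, -0.997, 0.001], [-0.997, 0.08, -0.0], [0.0, -0.001, -1.0]]
wrist_force: [-0.6, 1.3, -0.3]
gripper_width: 1.003
gripper_force: 0.0
```

Call:
play_rows(
  commands="0 0 -0.15 0 0 0;0 0 -0.15 0 0 0;0 0 0 0 0 0;0 0 0 0 0 0;0 0 0 0 0 0;0 0 0 0 0 0",
  grip=70,
)

```text
time_s: 5.25
tcp_pos: [0.5193, -0.2789, 0.0217]
ee_rot: [[-0.08, -0.997, 0.0], [-0.997, 0.08, -0.0], [0.0, -0.0, -1.0]]
wrist_force: [-0.0, -0.0, 0.0]
gripper_width: 0.805
gripper_force: 0.0
```

```bash
python3 look.py w2; python3 - <<'E'
import cv2
cv2.imwrite('pics/w2c.png',cv2.imread('pics/w2.png')[120:480])
E
```

```text
5.25 [-12.5  30.8 -18.    0.  -41.2   7.9] [ 0.5193 -0.2789  0.0217] yaw 175.3966211361562 z [ 3.e-04 -1.e-04 -1.e+00] 0.8045222948739132 0.0 [-0.03 -0.02  0.01]
cam [ 0.514 -0.352  0.184]
```

View pics/w2c.png

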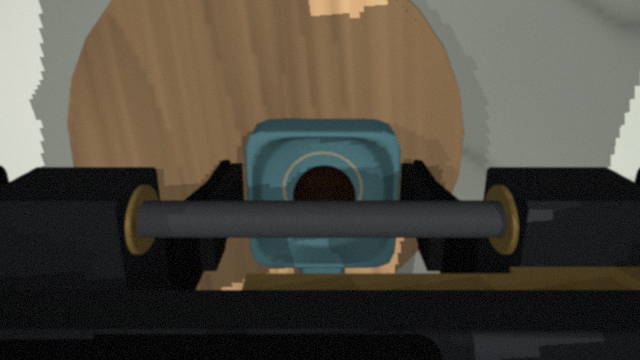

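The dish (crop 247–398) sits between the pads (243 and 403), nearly centred. Closing gently in steps.

Call:
play_rows(
  commands="0 0 0 0 0 0;0 0 0 0 0 0;0 0 0 0 0 0;0 0 0 0 0 0",
  grip=64,
)

```text
time_s: 5.7
tcp_pos: [0.5192, -0.2789, 0.0215]
ee_rot: [[-0.08, -0.997, -0.0], [-0.997, 0.08, -0.0], [0.0, 0.0, -1.0]]
wrist_force: [0.1, -0.0, -0.1]
gripper_width: 0.739
gripper_force: 0.0
```

Call:
play_rows(
  commands="0 0 0 0 0 0;0 0 0 0 0 0;0 0 0 0 0 0",
  grip=62.5,
)

```text
time_s: 6.0
tcp_pos: [0.5192, -0.2789, 0.0215]
ee_rot: [[-0.08, -0.997, -0.0], [-0.997, 0.08, 0.0], [-0.0, 0.0, -1.0]]
wrist_force: [0.5, 0.3, 1.2]
gripper_width: 0.718
gripper_force: 0.0
```

Call:
play_rows(
  commands="0 0 0 0 0 0;0 0 0 0 0 0;0 0 0 0 0 0",
  grip=61.8,
)

```text
time_s: 6.3
tcp_pos: [0.5189, -0.2788, 0.0215]
ee_rot: [[-0.08, -0.997, -0.001], [-0.997, 0.08, 0.0], [-0.0, 0.001, -1.0]]
wrist_force: [-0.7, 0.1, 0.9]
gripper_width: 0.714
gripper_force: 6.2
```

Call:
play_rows(
  commands="0 0 0 0 0 0;0 0 0 0 0 0;0 0 0 0 0 0",
  grip=61.6,
)

```text
time_s: 6.6
tcp_pos: [0.519, -0.2788, 0.0215]
ee_rot: [[-0.08, -0.997, -0.001], [-0.997, 0.08, 0.0], [-0.0, 0.001, -1.0]]
wrist_force: [-2.0, 0.2, 0.4]
gripper_width: 0.708
gripper_force: 12.5
```

Call:
play_rows(
  commands="0 0 0 0 0 0;0 0 0 0 0 0;0 0 0.05 0 0 0;0 0 0.1 0 0 0;0 0 0.15 0 0 0;0 0 0.15 0 0 0;0 0 0.1 0 0 0;0 0 0.05 0 0 0;0 0 0 0 0 0;0 0 0 0 0 0",
  grip=61.5,
)

```text
time_s: 7.6
tcp_pos: [0.5191, -0.2788, 0.0395]
ee_rot: [[-0.08, -0.997, -0.0], [-0.997, 0.08, 0.0], [-0.0, 0.0, -1.0]]
wrist_force: [0.2, -0.5, -2.0]
gripper_width: 0.714
gripper_force: 15.6
```

```bash
python3 look.py w3; python3 - <<'E'
from h import *
for n in('w2','w3'):
    I=np.load(n+'.npz');im=I['im'];hsv=cv2.cvtColor(im,cv2.COLOR_BGR2HSV);H,S,V=cv2.split(hsv)
    m=window((H>80)&(H<115)&(S>60)&(V>30),240,200,410,400);ys,xs=np.nonzero(m);print(n,'dish px',xs.min(),xs.max(),ys.min(),ys.max())
cv2.imwrite('pics/w3c.png',im[120:480])
E
```

```text
7.6 [-12.5  29.4 -17.2  -0.  -43.4   7.9] [ 0.5191 -0.2788  0.0395] yaw 175.39085635928677 z [-1.e-04  1.e-04 -1.e+00] 0.7137728172187137 15.57986855506897 [ 0.21 -0.53 -2.04]
cam [ 0.514 -0.352  0.202]
w2 dish px 246 399 240 392
w3 dish px 243 400 239 392
```

View pics/w3c.png

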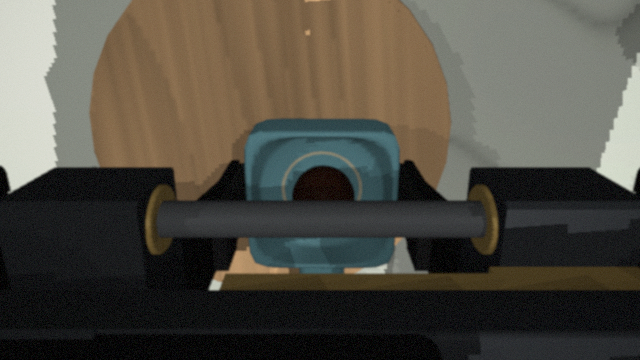

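Dish is held in the same place in the camera frame, the ball is at the middle, and the load is about 2 N. Lifting further.

Call:
play_rows(
  commands="0 0 0.05 0 0 0;0 0 0.1 0 0 0;0 0 0.15 0 0 0;0 0 0.2 0 0 0;0 0 0.25 0 0 0;0 0 0.25 0 0 0;0 0 0.25 0 0 0;0 0 0.25 0 0 0;0 0 0.25 0 0 0;0 0 0.25 0 0 0;0 0 0.25 0 0 0;0 0 0.25 0 0 0;0 0 0.25 0 0 0;0 0 0.25 0 0 0;0 0 0.2 0 0 0;0 0 0.15 0 0 0;0 0 0.1 0 0 0;0 0 0.05 0 0 0;0 0 0 0 0 0;0 0 0 0 0 0",
)

```text
time_s: 9.65
tcp_pos: [0.519, -0.2788, 0.1443]
ee_rot: [[-0.08, -0.997, -0.001], [-0.997, 0.08, 0.0], [-0.0, 0.001, -1.0]]
wrist_force: [0.3, 0.1, -1.5]
gripper_width: 0.71
gripper_force: 15.6
```

Call:
play_rows(
  commands="0.001 0.016 0 0 0 -0.010;0.002 0.049 0 0 0 -0.031;0.004 0.081 0 0 0 -0.052;0.006 0.114 0 0 0 -0.073;0.007 0.146 0 0 0 -0.094;0.009 0.179 0 0 0 -0.114;0.010 0.211 0 0 0 -0.135;0.012 0.244 0 0 0 -0.156;0.014 0.276 0 0 0 -0.177;0.015 0.309 0 0 0 -0.198;0.016 0.325 0 0 0 -0.208;0.016 0.325 0 0 0 -0.208;0.016 0.325 0 0 0 -0.208;0.016 0.325 0 0 0 -0.208;0.016 0.325 0 0 0 -0.208;0.016 0.325 0 0 0 -0.208;0.016 0.325 0 0 0 -0.208;0.016 0.325 0 0 0 -0.208;0.016 0.325 0 0 0 -0.208;0.016 0.325 0 0 0 -0.208",
)

```text
time_s: 11.65
tcp_pos: [0.5264, -0.1318, 0.1447]
ee_rot: [[-0.523, -0.852, 0.0], [-0.852, 0.523, 0.0], [-0.0, -0.0, -1.0]]
wrist_force: [-0.9, 0.8, -1.0]
gripper_width: 0.711
gripper_force: 15.6
```

Call:
play_rows(
  commands="0.016 0.325 0 0 0 -0.208;0.016 0.325 0 0 0 -0.208;0.016 0.325 0 0 0 -0.208;0.016 0.325 0 0 0 -0.208;0.016 0.325 0 0 0 -0.208;0.016 0.325 0 0 0 -0.208;0.016 0.325 0 0 0 -0.208;0.016 0.325 0 0 0 -0.208;0.016 0.325 0 0 0 -0.208;0.016 0.325 0 0 0 -0.208;0.016 0.325 0 0 0 -0.208;0.016 0.325 0 0 0 -0.208;0.016 0.325 0 0 0 -0.208;0.016 0.325 0 0 0 -0.208;0.016 0.325 0 0 0 -0.208;0.016 0.325 0 0 0 -0.208;0.016 0.325 0 0 0 -0.208;0.016 0.325 0 0 0 -0.208;0.016 0.325 0 0 0 -0.208;0.016 0.325 0 0 0 -0.208",
)

```text
time_s: 13.65
tcp_pos: [0.5358, 0.0632, 0.1447]
ee_rot: [[-0.922, -0.386, 0.0], [-0.386, 0.922, 0.0], [-0.0, 0.0, -1.0]]
wrist_force: [0.2, 0.5, -1.7]
gripper_width: 0.71
gripper_force: 15.6
```

Call:
play_rows(
  commands="0.016 0.325 0 0 0 -0.208;0.016 0.325 0 0 0 -0.208;0.016 0.325 0 0 0 -0.208;0.016 0.325 0 0 0 -0.208;0.016 0.325 0 0 0 -0.208;0.016 0.325 0 0 0 -0.208;0.016 0.325 0 0 0 -0.208;0.016 0.325 0 0 0 -0.208;0.016 0.325 0 0 0 -0.208;0.016 0.325 0 0 0 -0.208;0.015 0.309 0 0 0 -0.198;0.014 0.276 0 0 0 -0.177;0.012 0.244 0 0 0 -0.156;0.010 0.211 0 0 0 -0.135;0.009 0.179 0 0 0 -0.114;0.007 0.146 0 0 0 -0.094;0.006 0.114 0 0 0 -0.073;0.004 0.081 0 0 0 -0.052;0.002 0.049 0 0 0 -0.031;0.001 0.016 0 0 0 -0.010",
)

```text
time_s: 15.65
tcp_pos: [0.5432, 0.2087, 0.1445]
ee_rot: [[-0.998, 0.07, -0.0], [0.07, 0.998, -0.0], [0.0, -0.0, -1.0]]
wrist_force: [0.1, -0.1, -1.3]
gripper_width: 0.714
gripper_force: 15.6
```

Call:
play_rows(
  commands="0 0 -0.05 0 0 0;0 0 -0.1 0 0 0;0 0 -0.15 0 0 0;0 0 -0.15 0 0 0;0 0 -0.1 0 0 0;0 0 -0.05 0 0 0;0 0 0 0 0 0;0 0 0 0 0 0;0 0 0 0 0 0;0 0 0 0 0 0;0 0 0 0 0 0;0 0 0 0 0 0;0 0 0 0 0 0;0 0 0 0 0 0;0 0 0 0 0 0",
)

```text
time_s: 17.15
tcp_pos: [0.5432, 0.2086, 0.1265]
ee_rot: [[-0.998, 0.07, 0.0], [0.07, 0.998, 0.0], [-0.0, 0.0, -1.0]]
wrist_force: [0.4, -0.4, -1.6]
gripper_width: 0.711
gripper_force: 15.6
```

```bash
python3 look.py w4; python3 - <<'E'
from station import cams
import cv2,numpy as np
im,d=cams.capture('top');cv2.imwrite('pics/top1.png',im);np.savez("top1.npz",im=im,d=d,**cams.camera_info('top'))
w=cv2.imread('pics/w4.png')
a=cv2.resize(im[150:330,60:340],(560,360));b=cv2.resize(w[120:480],(426,240))
o=np.zeros((600,560,3),np.uint8);o[:360]=a;o[360:,:426]=b;cv2.imwrite('pics/fin.png',o)
E
```

```text
17.15 [  37.    22.8  -13.3   -0.   -53.9 -130.9] [0.5432 0.2086 0.1265] yaw 86.01202455907124 z [ 0.  0. -1.] 0.7106796049510806 15.579738914966583 [ 0.44 -0.42 -1.59]
cam [0.471 0.213 0.289]
```

View pics/fin.png

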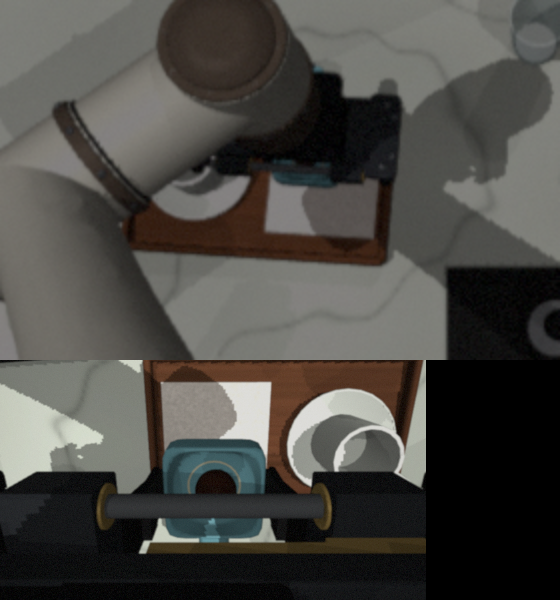

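The dish is over the napkin in the fingers, handle away from the robot, level with the ball in the middle, and the cup is untouched. Handing in.

```bash
python3 -c "
from station import r
print(r.finish_job())"
```

```text
the job is handed in; nothing more can be done
None
```

I handed the job in with the dish still in the fingers at about 15.6 N per finger. It is level about 12 cm above the napkin's middle, handle to the guest's side and chocolate centred; the hand-in gave no verdict.

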